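Slide the media tray onto the red rails of the filter cabinet

TASK

Pick up the white perforated tray by its red post and slide it, level, from the open front onto the red pair of rails in the white filter cabinet (not the grey pairs above or below). Push it past the spring clips (steel rollers) and on until you feel it bear firmly, with about 10 N, on the black back pad, without ramming or jamming it, then let go and leave it there against the pad. Leave the pump, the two pipe unions and the red offcut alone.

Things in the scene. Friction and masses are not known exactly. Their poses are not given: they have to be found in the camera images.
- tray: White perforated tray, loose, 0.2-0.4 kg: flat sheet 160 mm (x) by 184 mm (y), 5 mm thick, same both ways round, corners rounded 5 mm. Low grey rim to 18 mm above the underside, 75 mm from the middle in y, leaves both edges at y = +-92 mm free for the rails; each has 5 mm deep notches from 35 to 67 mm off the middle. Origin: centre of the underside, z up.
- post_top (a point): Top of the red square post at the tray's centre: the grip. 22 x 22 mm, faces square to the tray's x and y; this point is the centre of its top, 63 mm above the tray's underside. The lowest 11 mm of the post widen to 34 mm.
- cabinet: Fixed white filter cabinet 216 mm wide (y), 170 mm deep (x), side walls 200 mm high, open on top and at the front (-x side). Origin: centre of its underside; +x is the way in. 190 mm clear between the rail plates, less 14 mm a side at the rails, so a gripper holding the post from above can travel between the walls.
- ladder: Three rail pairs inside the cabinet, parallel to it: red in the middle, grey 38 mm above and below; the set's height differs. Origin: midway between the red rails, level with the TOP of the red lower ledges, mid-depth; +x is the way in. C channels from x = -80 to +80 mm: ledge 14 mm wide, lip 10 mm above it, back plates 95 mm from the middle. Home: tray origin 0 to 12 mm short of this one (see stop).
- red_mouth (a point): Point midway between the front tips of the red lower ledges, on their top level, 98 mm before the ladder's origin. Only the red ledges project here, 18 mm ahead of the channels, with flared guides beside them. In the channels the 5 mm sheet has 5 mm play in height and 3 mm to either side. Over 25 N on the rails is jamming.
- clips (a point): Midway between two sprung steel rollers (the clips), 45 mm beyond the ladder's origin, at ledge level. They stick 4.5 mm out of the back plates. The tray's corners meet them with the tray's origin some 35 to 40 mm short of the ladder's; passing takes up to 8 N, they then snap it forward with up to 3 N, and from 14 mm short it is free of them.
- stop: Grey crossbar behind the red rails; origin at ledge level, 80 mm beyond the ladder's origin. On it a black pad, 100 mm wide, on an adjusting screw that is set differently each time: its face stands 0 to 12 mm before this origin. Feel for it with the tray's leading edge. A light sprung tip (under 0.5 N) leads it by 3 mm. Home: over 5 N on the pad for 0.2 s; over 20 N is ramming.
- pump: Bystander: black and red pump, 100 mm long, 85 mm high, loose. Origin: centre of its foot.
- union_a: Bystander: grey pipe union with red bore, diameter 62 mm, 52 mm high, loose. Origin: centre of its underside.
- union_b: Bystander: grey pipe union with black bore, diameter 62 mm, 52 mm high, loose. Origin: centre of its underside.
- offcut: Bystander: flat red offcut 90 x 30 x 12 mm lying loose on the bench. Origin: centre of its underside.
Things that resemble listed ones, but are neither listed nor needed, are in the scene too. Of the things shaped like the tray, the white one is meant.

How it is judged:
By the outcome, as a careful person would: the job done as asked, in the order asked, and still so for the second after the job is handed in, with the robot touching nothing.
It also fails if it takes over 69 s, if anything falls off the work surface, if the arm or the gripper's body presses on something with over 40 N, if the wrist force passes 120 N, or if a joint passes its speed limit or range.

ROBOT

A 6-joint arm with a two-finger parallel gripper is mounted at the origin on the work surface. World frame = base frame: x ahead of the robot, y to its left, z up, the work surface at z = 0. Lengths are in m, angles in degrees, forces in N, time in s.
With the tool pointing down it reaches from about 0.3 to 0.75 m from the base axis. Payload 8.5 kg.
Tool frame: the origin (TCP) lies at the very end of the fingers, on their centre line; the grasp point (between the pads) lies 19 mm behind it; z points along the fingers, y is the line along which they close (so a half turn about z gives the same grasp; the last joint's range is limited). The gripper opens to 85 mm and grips with 20 to 120 N. Pads are 22 mm wide; open, the fingers measure 114 mm over their backs; the gripper's body (76 mm by 85 mm) begins 54 mm behind the grasp point. The pads swing forward as they close: fully open they stand 13 mm farther back than shut.
Start: joints at [61.404, 21.807, 74.336, -0, 83.858, -12.336], TCP at [0.154, 0.528, 0.231] pointing down, gripper open.
Joint ranges: [-178.18, 178.18], [-50.72, 133.34], [12.68, 142.11], [-81.47, 261.47], [9.98, 163.14], [-165.26, 165.26]. Speed limits (degrees/s): [136.94, 136.94, 180, 180, 180, 180].

INTERFACE

Orientations are given as a 3x3 rotation matrix whose columns are the frame's x, y, z axes.
In Python, from rig import env, optics, spotter gives the robot as it stands.
- The arm moves only by the shell command python3 -m crank 'ROWS' [FORCE]. ROWS is JSON, one flat list of numbers, 5 for each row, row after row: the finger opening in cm, from 0 to 8.54, then the shift along the tool's x, y, z in cm, then the turn about the tool's z in rad. A call has exactly 8 rows; each row shifts and turns the commanded pose from where the row before left it, along the tool's axes as they then stand; what a row does not reach is not made up. A row lasts 1/12 s, in which the tool goes at most 41.7 mm and 7.16 degrees, less where a joint would pass 70% of its speed; a pose out of reach is approached as far as the arm can. A call is refused whole if a number of a shift passes 4.17 or a number of a turn 0.125, either way. A call with a gripper value outside its range is refused whole. The fingers move at their own pace and stop on an object; FORCE is the grip in N (left out, the last holds). Time passes only in rows, so rows that do not move let the fingers close, or fill a call up. It gives the time, the measured TCP pose, the force, the opening and the grip force at its end, in the units of the state.
- env.observe(): the state, without advancing time (a new reading comes with each control period).
- optics.get_image(name): name is "scene" or "top"; returns a dict with "color" (384x512x3 uint8, red, green, blue), "intrinsics" (3x3 intrinsics, pixels), "pose" (4x4, takes a point from camera to world coordinates). Camera axes: x right, y up, looking along -z (the intrinsics and any distortion apply to the point x, -y, -z); pixel columns grow to the right and rows downward; lengths in m; the calibration is good to about 2 mm. A picture is of the moment at which its call begins. There is no depth.
- env.close_job(): hands the job in; it is judged then, once.
Trained networks look in a picture, given as the dict that the camera call returned (one of the last four; its "shot" number tells which), for a name from the list of things; names that differ only in an ending like _2 or _b are one class to them, and where a whole thing is asked for, a point or a joint stands for the part that bears it (a point fixed in the world has none). Each returns a list of dicts, best first, with "score" (0 to 1); they miss things now and then, are a little off and sometimes report something else, mostly with a low value. They report only what shows in the picture. A call takes as long as a camera call. They do not tell look-alikes from the thing itself.
- spotter.look_for(picture, query): "at" ([column, row] as shares, 0 to 1, of the picture: columns of its width, rows of its height, amid what is visible of it).
The state is a dict: "time_s": time; "q": joint angles; "qvel": joint speeds; "joint_efforts": joint torques, N m; "position": TCP position; "tool_rot": TCP orientation; "ft_force": force on the tool from outside, world axes, zero at the start; "wrist_torque": the same for the moment, N m; "grip_width": finger opening in m; "gripper_force": force on a finger pad.
Only numpy, scipy, OpenCV 4.12 (cv2) and the standard library are available. Lean on these libraries where they do the work, as an engineer would, in place of code of your own. Each camera call takes 0.05 s, during which the arm holds its last target. There are 200 camera calls.

## Working session

There is one attempt and no reset: what is moved stays moved. The work goes in short steps, Python scripts to look and compute and a shell command to move; the robot and the scene stay as the last step left them, time stands still between calls to the robot, and variables do not carry over. Pictures are saved under pics/ and viewed, at most 10 in all, crops included, and the job is handed in when it is done.

```bash
mkdir -p pics
cat > h.py <<'E'
import numpy as np, cv2
from rig import env, optics, spotter
def save(p,n,crop=None,s=1):
    im=p["color"][:,:,::-1]
    if crop: im=im[crop[1]:crop[3],crop[0]:crop[2]]
    cv2.imwrite(n,cv2.resize(im,None,fx=s,fy=s,interpolation=cv2.INTER_CUBIC))
def ray(p,uv):
    K=np.array(p["intrinsics"]);T=np.array(p["pose"])
    d=np.linalg.inv(K)@[uv[0],uv[1],1]; d=T[:3,:3]@[d[0],-d[1],-d[2]]
    return T[:3,3],d
def onz(p,uv,z):
    o,d=ray(p,uv); return o+d*(z-o[2])/d[2]
def proj(p,X):
    K=np.array(p["intrinsics"]);T=np.array(p["pose"])
    c=T[:3,:3].T@(np.array(X)-T[:3,3]); q=K@[c[0],-c[1],-c[2]]; return q[:2]/q[2]
def tri(p1,u1,p2,u2):
    a,d=ray(p1,u1);b,e=ray(p2,u2)
    s=np.linalg.lstsq(np.c_[d,-e],b-a,rcond=None)[0]
    A,B=a+s[0]*d,b+s[1]*e; return (A+B)/2,np.linalg.norm(A-B)
E
python3 - <<'E'
from h import *
np.set_printoptions(precision=4,suppress=True)
s=optics.get_image("scene");t=optics.get_image("top")
save(s,"pics/s0.png",None,1.5);save(t,"pics/t0.png",None,1.5)
for n,p in(("s",s),("t",t)):
    print(n,list(p.keys()),p["intrinsics"],np.array(p["pose"])[:3].round(3).tolist())
    for q in["tray","post_top","cabinet","ladder","red_mouth","clips","stop"]:
        print(q,[(np.round(np.array(r["at"])*[512,384],1).tolist(),round(r["score"],2)) for r in spotter.look_for(p,q)])
o=env.observe();print(o["tool_rot"],o["ft_force"],o["time_s"])
E
```

```text
s ['color', 'intrinsics', 'pose', 'shot'] [[403.3815   0.     259.9183]
 [  0.     403.3815 188.8657]
 [  0.       0.       1.    ]] [[0.312, -0.662, 0.682, 1.176], [0.95, 0.211, -0.23, -0.307], [0.008, 0.719, 0.694, 0.724]]
tray [([245.4, 240.0], 0.9), ([166.8, 183.5], 0.81), ([136.6, 274.3], 0.56)]
post_top [([425.3, 243.9], 0.72), ([135.5, 272.6], 0.6), ([240.9, 235.4], 0.59), ([167.2, 185.0], 0.56)]
cabinet [([347.1, 183.1], 0.83)]
ladder [([388.4, 175.6], 0.97)]
red_mouth [([389.3, 179.9], 0.92), ([238.6, 297.1], 0.51), ([323.7, 285.7], 0.21)]
clips [([390.2, 178.0], 0.7)]
stop [([380.7, 194.4], 0.75)]
t ['color', 'intrinsics', 'pose', 'shot'] [[401.6241   0.     261.1689]
 [  0.     401.6241 192.0972]
 [  0.       0.       1.    ]] [[0.023, 0.996, -0.092, 0.481], [-1.0, 0.021, -0.017, -0.105], [-0.015, 0.092, 0.996, 1.155]]
tray [([282.5, 188.7], 0.96), ([331.6, 268.3], 0.86), ([369.7, 181.6], 0.79), ([175.9, 193.2], 0.64)]
post_top [([283.5, 190.2], 0.97), ([370.6, 179.2], 0.82), ([337.0, 269.7], 0.69)]
cabinet [([173.5, 192.9], 0.98)]
ladder [([143.6, 180.0], 0.59)]
red_mouth [([144.1, 179.7], 0.7)]
clips [([147.0, 179.5], 0.6)]
stop [([176.6, 158.3], 0.98)]
[[-0.96  0.28 -0.  ]
 [ 0.28  0.96 -0.  ]
 [ 0.   -0.   -1.  ]] [-0.5145  1.5237  0.7944] 0.8
```

View pics/s0.png

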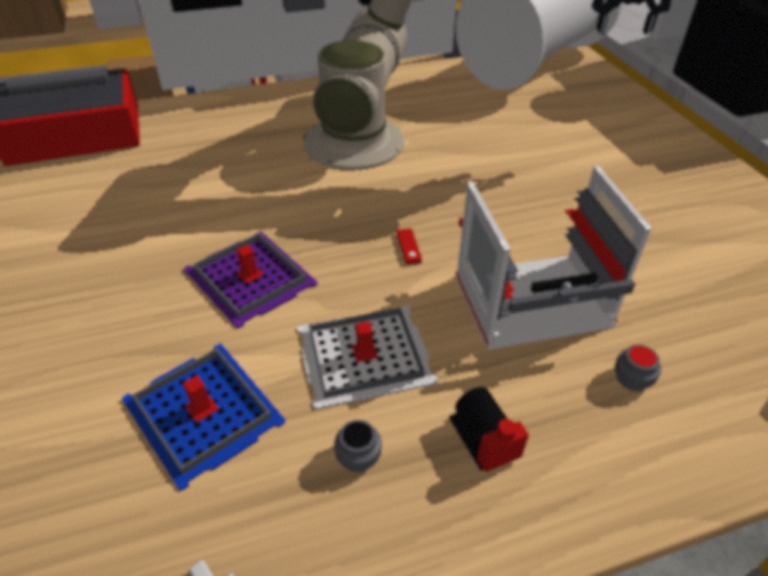

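View pics/t0.png

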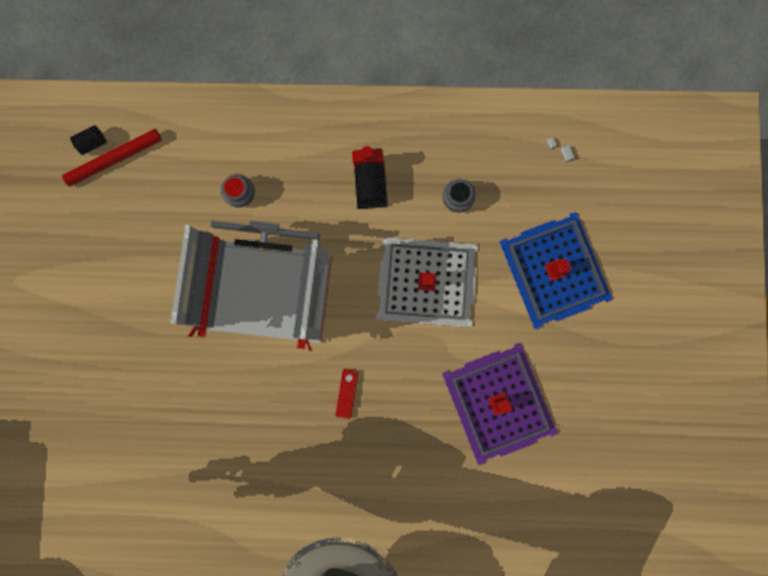

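The white tray is at top (283,190) and scene (243,235). It could be confused with the blue tray (top 371,180) and the purple tray (top 335,270). The cabinet is at top (173,193), opening towards the robot, with red flare tips near (131,222) and (203,230). Next is a close crop of these.

Run:
```python
from h import *
s=optics.get_image("scene");t=optics.get_image("top")
f=lambda p,x0,y0,x1,y1,w,h:cv2.resize(p["color"][y0:y1,x0:x1,::-1],(w,h),interpolation=cv2.INTER_CUBIC)
# cabinet top 105..235 x 140..240 (4x =520x400? use 4x)
a=f(t,110,140,230,240,480,400); b=f(t,245,150,325,225,320,300)
c=f(s,300,105,440,235,560,520)
im=np.zeros((400,800,3),np.uint8); im[:,:480]=a; im[:300,480:]=b
cv2.imwrite("pics/c1.png",im); cv2.imwrite("pics/c2.png",c)
```

```text
(no output)
```

View pics/c1.png

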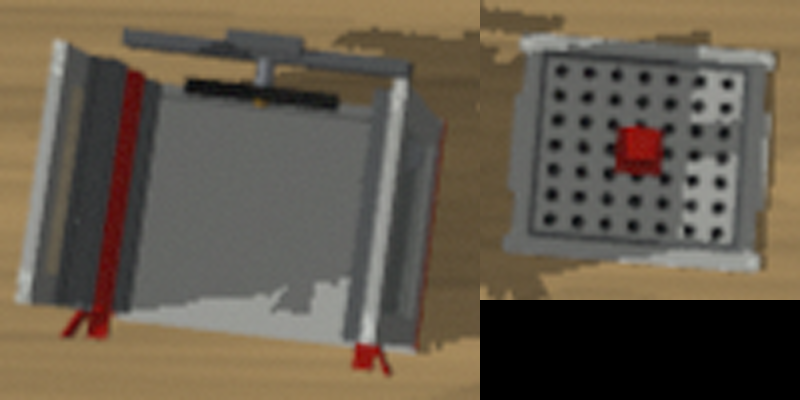

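View pics/c2.png

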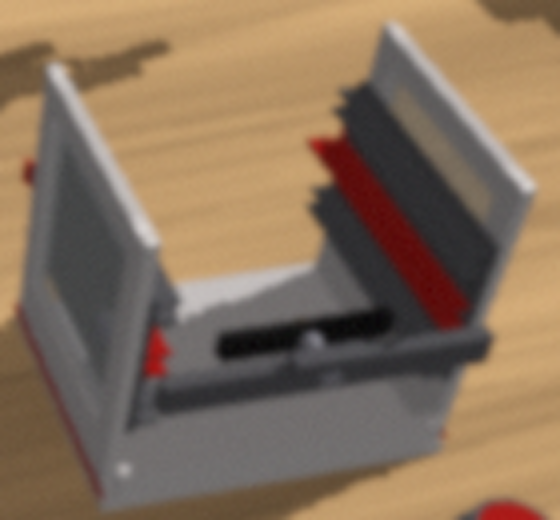

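```bash
cat > fit.py <<'E'
from h import *
from scipy.optimize import least_squares
np.set_printoptions(precision=4,suppress=True)
s=optics.get_image("scene");t=optics.get_image("top")
T=lambda u,v:(t,u/4+110,v/4+140); S=lambda u,v:(s,u/4+300,v/4+105); R=lambda u,v:(t,(u-480)/4+245,v/4+150)
L=None
obs=[((-85,108,200),T(17,300)),((85,108,200),T(55,40)),((-98,81,L),T(107,337)),((-98,-81,L),T(352,368)),((80,81,L),T(144,78)),
((85,108,200),S(537,188)),((-85,108,200),S(393,22)),((85,-108,200),S(133,248)),((-85,-108,200),S(50,65)),((85,-108,0),S(100,505)),((85,108,0),S(443,445)),((-98,81,L),S(310,143)),((80,81,L),S(440,322))]
def res(v,obs):
    r=[]
    c,n=np.cos(v[2]),np.sin(v[2])
    for (x,y,z),(p,u,w) in obs:
        z=v[3] if z is None else z/1000
        x,y=x/1000,y/1000
        r+=list(proj(p,[v[0]+c*x-n*y,v[1]+n*x+c*y,z])-[u,w])
    return np.array(r)
f=least_squares(res,[.5,.12,-.1,.1],args=(obs,),loss="soft_l1")
print("cab",f.x,"yaw",np.degrees(f.x[2]));print(res(f.x,obs).reshape(-1,2).round(1).tolist())
ob=[((80,92,5),R(522,38)),((80,-92,5),R(775,55)),((-80,92,5),R(505,248)),((-80,-92,5),R(760,270))]
g=least_squares(lambda v:res(np.r_[v,0],ob),[.48,-.15,-.1]);print("tray",g.x,np.degrees(g.x[2]),g.fun.round(1))
P,e=tri(t,R(637,147)[1:],s,(364/1.5,324/1.5));print("post",P,e)
print("post z=.063 top",onz(t,R(637,147)[1:],.063))
E
python3 fit.py
```

```text
cab [ 0.5749  0.1478 -0.0982  0.1033] yaw -5.627290309666411
[[-1.4, 2.5], [-0.1, -2.3], [-0.4, 0.5], [-0.6, 0.2], [0.3, -1.4], [1.0, 0.8], [-0.5, -1.9], [3.5, 0.0], [-1.9, -2.0], [-0.3, 0.8], [-1.2, 1.2], [-1.2, -1.2], [-0.3, 1.3]]
tray [ 0.6005 -0.1541 -0.0568] -3.254745505787271 [-0.1 -1.3  0.2 -0.8 -0.3  1.2  0.2  0.8]
post [ 0.5977 -0.15    0.0629] 0.001386978094501699
post z=.063 top [ 0.5978 -0.1493  0.063 ]
```

The crop confirms the white tray with its red post, long side along y as for the cabinet. The red ledge tips sit at c1 (107,337) and (352,368), and ledge z comes out at about 0.103. The post triangulates to z = 0.063, as it should, so I move over it.

```bash
python3 -m crank '[8.5,-2.7,-2.3,0,0, 8.5,-2.7,-2.3,0,0, 8.5,-2.7,-2.3,0,0, 8.5,-2.7,-2.3,0,0, 8.5,-2.7,-2.3,0,0, 8.5,-2.7,-2.3,0,0, 8.5,-2.7,-2.3,0,0, 8.5,-2.7,-2.3,0,0]' 60
python3 -m crank '[8.5,-2.7,-2.3,0,0, 8.5,-2.7,-2.3,0,0, 8.5,-2.7,-2.3,0,0, 8.5,-2.7,-2.3,0,0, 8.5,-2.7,-2.3,0,0, 8.5,-2.7,-2.3,0,0, 8.5,-2.7,-2.3,0,0, 8.5,-2.7,-2.3,0,0]'
python3 -m crank '[8.5,-2.7,-2.3,0,0, 8.5,-2.7,-2.3,0,0, 8.5,-2.7,-2.3,0,0, 8.5,-2.7,-2.3,0,0, 8.5,-2.7,-2.3,0,0, 8.5,-2.7,-2.3,0,0, 8.5,-2.7,-2.3,0,0, 8.5,0,0,0,0]'
python3 -m crank '[8.5,0,0,0,0.122, 8.5,0,0,0,0.122, 8.5,0,0,0,0.122, 8.5,0,0,0,0.122, 8.5,0,0,0,0.122, 8.5,0,0,0,0.122, 8.5,0,0,0,0.122, 8.5,0,0,0,0.122]'
python3 -m crank '[8.5,0,0,0,0.122, 8.5,0,0,0,0.122, 8.5,0,0,0,0.122, 8.5,0,0,0,0, 8.5,0,0,0,0, 8.5,0,0,0,0, 8.5,0,0,0,0, 8.5,0,0,0,0]'
python3 - <<'E'
from h import *
o=env.observe();R=np.array(o["tool_rot"]);print(R.round(3).tolist(),o["ft_force"])
print(100*R.T@(np.array([.599,-.151,.10])-o["position"]), np.degrees(np.arctan2(R[1,1],R[0,1])))
E
```

```text
time_s: 1.67
position: [0.3104, 0.2894, 0.2315]
tool_rot: [[-0.96, 0.28, 0.001], [0.28, 0.96, 0.0], [-0.0, 0.0, -1.0]]
ft_force: [1.0, -0.1, 0.2]
grip_width: 0.0848
gripper_force: 0.0
time_s: 2.33
position: [0.4664, 0.052, 0.2315]
tool_rot: [[-0.96, 0.28, 0.0], [0.28, 0.96, 0.0], [-0.0, 0.0, -1.0]]
ft_force: [0.2, 1.1, 1.2]
grip_width: 0.0849
gripper_force: 0.0
time_s: 3.0
position: [0.604, -0.1589, 0.2298]
tool_rot: [[-0.959, 0.284, -0.0], [0.284, 0.959, -0.001], [-0.0, -0.001, -1.0]]
ft_force: [0.1, 0.7, -1.1]
grip_width: 0.0846
gripper_force: 0.0
time_s: 3.67
position: [0.602, -0.1535, 0.2313]
tool_rot: [[-0.3, 0.954, -0.0], [0.954, 0.3, 0.0], [0.0, -0.0, -1.0]]
ft_force: [0.0, 0.9, -0.1]
grip_width: 0.0851
gripper_force: 0.0
time_s: 4.33
position: [0.602, -0.1537, 0.2313]
tool_rot: [[0.053, 0.999, 0.0], [0.999, -0.053, -0.0], [-0.0, 0.0, -1.0]]
ft_force: [-0.4, 0.2, -0.7]
grip_width: 0.0853
gripper_force: 0.0
[[0.053, 0.999, 0.0], [0.999, -0.053, -0.0], [-0.0, 0.0, -1.0]] [-0.39816436  0.15369552 -0.65645108]
[ 0.25589725 -0.31768065 13.13346141] -3.059188210614858
```

```bash
python3 -m crank '[8.5,0.25,-0.3,3,0, 8.5,0,0,3,0, 8.5,0,0,3,0, 8.5,0,0,3,0, 8.5,0,0,3,0, 8.5,0,0,2,0, 8.5,0,0,1,0, 8.5,0,0,0,0]'
python3 -m crank '[8.5,0,0,1,0, 8.5,0,0,1.1,0, 8.5,0,0,0,0, 2,0,0,0,0, 1.5,0,0,0,0, 1.5,0,0,0,0, 1.5,0,0,0,0, 1.5,0,0,0,0]' 60
python3 -m crank '[1.5,0,0,0,0, 1.5,0,0,0,0, 1.5,0,0,0,0, 1.5,0,0,0,0, 1.5,0,0,0,0, 1.5,0,0,0,0, 1.5,0,0,0,0, 1.5,0,0,0,0]'
```

```text
time_s: 5.0
position: [0.5983, -0.1507, 0.0493]
tool_rot: [[0.054, 0.999, -0.004], [0.999, -0.054, 0.002], [0.001, -0.004, -1.0]]
ft_force: [-0.7, 0.5, -0.4]
grip_width: 0.085
gripper_force: 0.0
time_s: 5.67
position: [0.5996, -0.1512, 0.0308]
tool_rot: [[0.055, 0.998, 0.001], [0.998, -0.055, -0.0], [-0.0, 0.001, -1.0]]
ft_force: [1.5, 0.5, 2.5]
grip_width: 0.0253
gripper_force: 2.3
time_s: 6.33
position: [0.5997, -0.1513, 0.0311]
tool_rot: [[0.055, 0.998, 0.002], [0.998, -0.055, -0.001], [-0.001, 0.002, -1.0]]
ft_force: [1.4, -0.3, 5.3]
grip_width: 0.0213
gripper_force: 60.2
```

```bash
python3 -m crank '[1.5,0,0,-0.5,0, 1.5,0,0,-1.5,0, 1.5,0,0,-2,0, 1.5,0,0,-2,0, 1.5,0,0,-2,0, 1.5,0,0,-2,0, 1.5,0,0,-1,0, 1.5,0,0,0,0]'
python3 -m crank '[1.5,0,-1,0,0, 1.5,0,-2.5,0,0, 1.5,0,-3.5,0,0, 1.5,0,-3.5,0,0, 1.5,0,-3.5,0,0, 1.5,0,-3.5,0,0, 1.5,0,-3.5,0,0, 1.5,0,-2.5,0,0]'
python3 -m crank '[1.5,1,-0.5,0,0.01, 1.5,2.5,0,0,0.01, 1.5,3.5,0,0,0.01, 1.5,3.5,0,0,0.01, 1.5,3.5,0,0,0, 1.5,3.5,0,0,0, 1.5,3.5,0,0,0, 1.5,3.5,0,0,0]'
python3 -m crank '[1.5,3,0,0,0, 1.5,2.5,0,0,0, 1.5,1.5,0,0,0, 1.5,0,0,0,0, 1.5,0,0,0,0, 1.5,0,0,0,0, 1.5,0,0,0,0, 1.5,0,0,0,0]'
python3 - <<'E'
from h import *
s=optics.get_image("scene");t=optics.get_image("top")
np.savez("shot.npz",s=s["color"],t=t["color"])
f=lambda p,x0,y0,x1,y1,w,h:cv2.resize(p["color"][y0:y1,x0:x1,::-1],(w,h),interpolation=cv2.INTER_CUBIC)
a=f(t,100,130,240,330,420,600); c=f(s,260,90,440,240,380,317)
im=np.zeros((600,800,3),np.uint8); im[:,:420]=a; im[:317,420:]=c
cv2.imwrite("pics/c3.png",im)
E
```

```text
time_s: 7.0
position: [0.5997, -0.1513, 0.1421]
tool_rot: [[0.055, 0.998, 0.003], [0.998, -0.055, -0.001], [-0.001, 0.003, -1.0]]
ft_force: [0.6, -0.7, -2.9]
grip_width: 0.0216
gripper_force: 59.3
time_s: 7.67
position: [0.3612, -0.1367, 0.139]
tool_rot: [[0.055, 0.998, -0.003], [0.998, -0.055, 0.002], [0.002, -0.004, -1.0]]
ft_force: [1.0, -0.0, -2.5]
grip_width: 0.021
gripper_force: 59.6
time_s: 8.33
position: [0.38, 0.1083, 0.1395]
tool_rot: [[0.095, 0.995, -0.002], [0.995, -0.095, 0.0], [-0.0, -0.002, -1.0]]
ft_force: [0.9, -0.7, -3.3]
grip_width: 0.021
gripper_force: 59.9
time_s: 9.0
position: [0.3872, 0.1752, 0.1402]
tool_rot: [[0.096, 0.995, -0.0], [0.995, -0.096, -0.0], [-0.0, -0.0, -1.0]]
ft_force: [-0.0, 0.1, -2.6]
grip_width: 0.0212
gripper_force: 59.9
```

View pics/c3.png

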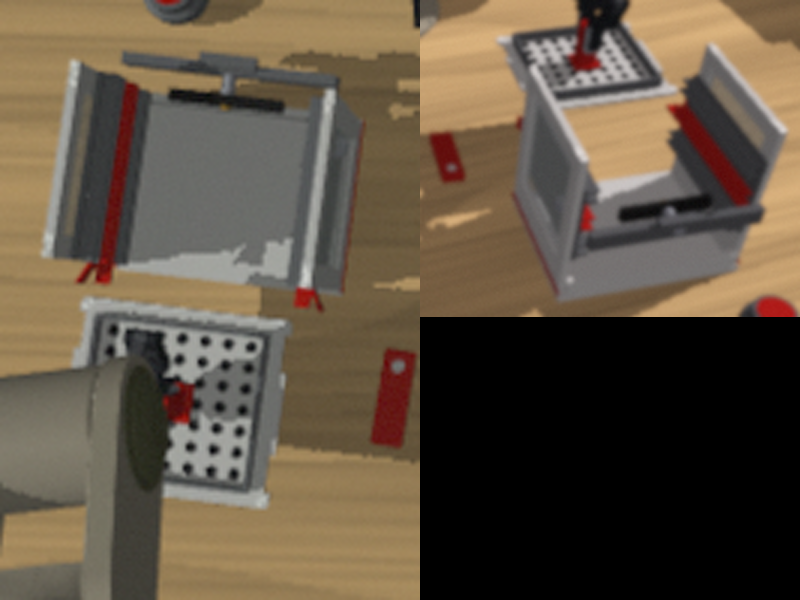

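The tray is held level in front of the cabinet, with leading corners at c3 (85,300) and (289,321). The red ledge tips are at (110,283) and (294,306), so it sits too far to the left. A zoom will give exact values.

Run:
```python
from h import *
t=np.load("shot.npz")["t"]
cv2.imwrite("pics/c4.png",cv2.resize(t[205:260,115:205,::-1],None,fx=8,fy=8,interpolation=cv2.INTER_CUBIC))
```

```text
(no output)
```

View pics/c4.png

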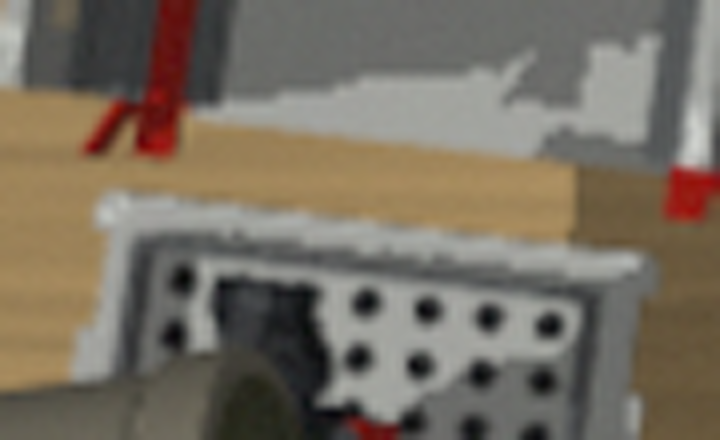

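Run:
```python
from h import *
np.set_printoptions(precision=4,suppress=True)
t=optics.get_image("top")
W=lambda x,y,z:onz(t,((x+.5)/8-.5+115,(y+.5)/8-.5+205),z)[:2]
o=env.observe();R=np.array(o["tool_rot"]);p=np.array(o["position"]);print(p)
for zl in(.098,.103,.108):
    l,r=W(175,155,zl),W(666,217,zl); print(zl,np.linalg.norm(l-r),np.degrees(np.arctan2(*(r-l)[[0,1]]*[1,-1])),(l+r)/2)
l,r=W(175,155,.103),W(666,217,.103);m=(l+r)/2; ay=(l-r)/np.linalg.norm(l-r);ax=np.array([ay[1],-ay[0]])
L,Rr=W(97,210,.114),W(658,270,.114);print("tray w",np.linalg.norm(L-Rr)); c=(L+Rr)/2
e1,e2=W(115,192,.114),W(640,252,.114);d=e1-e2
print("yaw mouth",np.degrees(np.arctan2(-ay[0],ay[1])),"tray",np.degrees(np.arctan2(-d[0],d[1])),"tool",np.degrees(np.arctan2(R[1,1],R[0,1])))
print("tcp in mouth frame x,y",(p[:2]-m)@ax,(p[:2]-m)@ay,"tray edge mid",(c-m)@ax,(c-m)@ay,"edge",((e1+e2)/2-m)@ax)
th=np.radians(np.degrees(np.arctan2(-d[0],d[1])));tx=np.array([np.cos(th),np.sin(th)])
print("tray centre from edge", (e1+e2)/2-.08*tx)
```

```text
[0.3873 0.1754 0.1403]
0.098 0.16370285649162628 -5.833938768021571 [0.4791 0.1581]
0.103 0.16292824162484149 -5.833938768021578 [0.4791 0.1569]
0.108 0.16215362675805667 -5.833938768021568 [0.4791 0.1556]
tray w 0.18353558733133796
yaw mouth -5.833938768021578 tray -5.1472542528299146 tool -5.498138776707602
tcp in mouth frame x,y -0.09322426778611723 0.009117604938440868 tray edge mid -0.018644741102629685 0.008624920140273223 edge -0.012912918650456478
tray centre from edge [0.3875 0.1748]
```

```bash
python3 -m crank '[1.5,-0.3,0,-0.2,0.005, 1.5,-0.4,0,-0.3,0, 1.5,-0.19,0,-0.1,0, 1.5,0,0,0,0, 1.5,0,0.6,0,0, 1.5,0,0.8,0,0, 1.5,0,0.6,0,0, 1.5,0,0.4,0,0]'
python3 -m crank '[1.5,0,0,0.1,0, 1.5,0,0,0.1,0, 1.5,0,0,0.1,0, 1.5,0,0,0.1,0, 1.5,0,0,0.1,0, 1.5,0,0,0,0, 1.5,0,0,0,0, 1.5,0,0,0,0]'
python3 -m crank '[1.5,0,0,0.1,0, 1.5,0,0,0,0, 1.5,0,0,0,0, 1.5,0,0,0,0, 1.5,0,0,0.1,0, 1.5,0,0,0,0, 1.5,0,0,0,0, 1.5,0,0,0,0]'
python3 - <<'E'
from h import *
o=env.observe();print(o["wrist_torque"],o["ft_force"])
s=optics.get_image("scene")
c=s["color"][90:200,280:430,::-1];cv2.imwrite("pics/c5.png",cv2.resize(c,None,fx=5,fy=5,interpolation=cv2.INTER_CUBIC))
E
```

```text
time_s: 9.82
position: [0.4115, 0.1645, 0.1462]
tool_rot: [[0.1, 0.995, 0.0], [0.995, -0.1, 0.0], [0.0, 0.0, -1.0]]
ft_force: [-0.0, 0.2, -2.9]
grip_width: 0.0212
gripper_force: 59.9
time_s: 10.48
position: [0.4102, 0.1647, 0.1414]
tool_rot: [[0.1, 0.995, 0.0], [0.995, -0.1, 0.0], [0.0, 0.0, -1.0]]
ft_force: [0.3, -1.2, -3.6]
grip_width: 0.0211
gripper_force: 59.9
time_s: 11.15
position: [0.4102, 0.1646, 0.1393]
tool_rot: [[0.1, 0.995, -0.0], [0.995, -0.1, -0.0], [-0.0, -0.0, -1.0]]
ft_force: [-0.0, 0.2, -3.0]
grip_width: 0.0213
gripper_force: 59.9
[ 0.03903918 -0.02386808  0.01644046] [-0.00365684  0.16801917 -3.00275054]
```

View pics/c5.png

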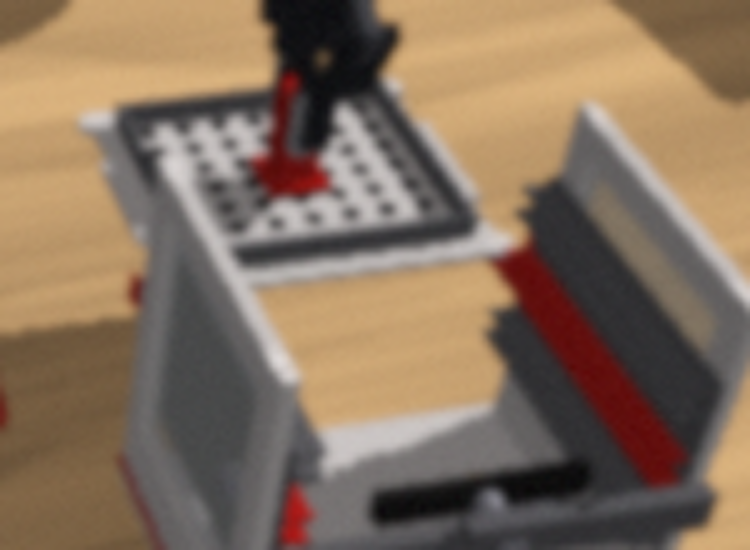

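Tray's left corner (515,245) lies just over the red ledge's tip (505,262), not the grey ones. I'll lower it to feel for the ledge.

```bash
python3 -m crank '[1.5,0,0,0.1,0, 1.5,0,0,0,0, 1.5,0,0,0,0, 1.5,0,0,0,0, 1.5,0,0,0,0, 1.5,0,0,0,0, 1.5,0,0,0,0, 1.5,0,0,0,0]'|sed -n '2p;4p'
python3 -m crank '[1.5,0,0,0.1,0, 1.5,0,0,0,0, 1.5,0,0,0,0, 1.5,0,0,0,0, 1.5,0,0,0,0, 1.5,0,0,0,0, 1.5,0,0,0,0, 1.5,0,0,0,0]'|sed -n '2p;4p'
python3 -m crank '[1.5,0,0,0.1,0, 1.5,0,0,0,0, 1.5,0,0,0,0, 1.5,0,0,0,0, 1.5,0,0,0,0, 1.5,0,0,0,0, 1.5,0,0,0,0, 1.5,0,0,0,0]'|sed -n '2p;4p'; python3 -c "
from h import *
print(env.observe()['wrist_torque'])"
```

```text
position: [0.4102, 0.1646, 0.1383]
ft_force: [-0.5, -0.5, -2.7]
position: [0.4102, 0.1646, 0.1373]
ft_force: [-0.2, -0.5, -2.8]
position: [0.4102, 0.1647, 0.1368]
ft_force: [-4.3, -0.4, 5.8]
[-0.15505544  0.19581396 -0.04074396]
```

The ledge is felt at TCP z ≈ 0.137. I'll raise to mid-play and enter the channels.

```bash
python3 -m crank '[1.5,-0.03,0,-0.25,0, 1.5,0,0,0,0, 1.5,0,0.3,0,0, 1.5,0,0.3,0,0, 1.5,0,0.3,0,0, 1.5,0,0.3,0,0, 1.5,0,0,0,0, 1.5,0,0,0,0]'|sed -n '2p;4p'
python3 -m crank '[1.5,0,0.3,0,0, 1.5,0,0.3,0,0, 1.5,0,0.3,0,0, 1.5,0,0.3,0,0, 1.5,0,0.3,0,0, 1.5,0,0.3,0,0, 1.5,0,0,0,0, 1.5,0,0,0,0]'|sed -n '2p;4p'; python3 -c "
from h import *
print(env.observe()['wrist_torque'])"
```

```text
position: [0.4223, 0.1631, 0.1387]
ft_force: [-0.6, -0.1, -2.8]
position: [0.4401, 0.1613, 0.1387]
ft_force: [-0.0, -0.1, -2.7]
[-0.00998515  0.0028869   0.0258523 ]
```

```bash
python3 -m crank '[1.5,0,0.4,0,0, 1.5,0,0.4,0,0, 1.5,0,0.4,0,0, 1.5,0,0.4,0,0, 1.5,0,0.4,0,0, 1.5,0,0.4,0,0, 1.5,0,0,0,0, 1.5,0,0,0,0]'|sed -n '2p;4p'
python3 -m crank '[1.5,0,0.4,0,0, 1.5,0,0.4,0,0, 1.5,0,0.4,0,0, 1.5,0,0.4,0,0, 1.5,0,0.4,0,0, 1.5,0,0.4,0,0, 1.5,0,0,0,0, 1.5,0,0,0,0]'|sed -n '2p;4p'; python3 -c "
from h import *
print(env.observe()['wrist_torque'])"
```

```text
position: [0.464, 0.1589, 0.1387]
ft_force: [-0.4, -0.0, -2.9]
position: [0.4879, 0.1565, 0.1387]
ft_force: [-0.1, 0.4, -3.7]
[0.01754732 0.00438588 0.03239998]
```

```bash
python3 -m crank '[1.5,0,0.4,0,0, 1.5,0,0.4,0,0, 1.5,0,0.4,0,0, 1.5,0,0.4,0,0, 1.5,0,0.4,0,0, 1.5,0,0.4,0,0, 1.5,0,0,0,0, 1.5,0,0,0,0]'|sed -n '2p;4p'
python3 -m crank '[1.5,0,0.3,0,0, 1.5,0,0.3,0,0, 1.5,0,0.3,0,0, 1.5,0,0.3,0,0, 1.5,0,0.3,0,0, 1.5,0,0,0,0, 1.5,0,0,0,0, 1.5,0,0,0,0]'|sed -n '2p;4p'; python3 -c "
from h import *
print(env.observe()['wrist_torque'])"
```

```text
position: [0.5118, 0.1541, 0.1387]
ft_force: [0.3, -0.5, -2.5]
position: [0.5265, 0.1527, 0.1388]
ft_force: [-0.1, 0.1, -2.8]
[ 0.04205486 -0.00376105  0.00175671]
```

```bash
for i in 1; do python3 -m crank '[1.5,0,0.2,0,0, 1.5,0,0.2,0,0, 1.5,0,0.2,0,0, 1.5,0,0.2,0,0, 1.5,0,0.2,0,0, 1.5,0,0.2,0,0, 1.5,0,0,0,0, 1.5,0,0,0,0]'|sed -n '2p;4p'; done
python3 -m crank '[1.5,0,0.2,0,0, 1.5,0,0.2,0,0, 1.5,0,0.2,0,0, 1.5,0,0,0,0, 1.5,0,0,0,0, 1.5,0,0,0,0, 1.5,0,0,0,0, 1.5,0,0,0,0]'|sed -n '2p;4p'; python3 -c "
from h import *
print(env.observe()['wrist_torque'])"
```

```text
position: [0.5385, 0.1516, 0.1388]
ft_force: [-1.1, 2.2, -1.7]
position: [0.5445, 0.1508, 0.1388]
ft_force: [-0.7, 1.9, -2.7]
[ 0.26300278 -0.00504083  0.04734397]
```

```bash
python3 -m crank '[1.5,0.05,0.2,0,0, 1.5,0,0.2,0,0, 1.5,0,0.2,0,0, 1.5,0,0.2,0,0, 1.5,0,0,0,0, 1.5,0,0,0,0, 1.5,0,0,0,0, 1.5,0,0,0,0]'|sed -n '2p;4p'
python3 -m crank '[1.5,0,0.2,0,0, 1.5,0,0.2,0,0, 1.5,0,0.2,0,0, 1.5,0,0.15,0,0, 1.5,0,0,0,0, 1.5,0,0,0,0, 1.5,0,0,0,0, 1.5,0,0,0,0]'|sed -n '2p;4p'; python3 -c "
from h import *
print(env.observe()['wrist_torque'])"
```

```text
position: [0.5525, 0.1505, 0.1388]
ft_force: [1.2, 0.2, -3.1]
position: [0.5599, 0.1498, 0.1388]
ft_force: [0.3, 0.4, -3.1]
[ 0.13905172 -0.09471993  0.08644966]
```

Past the clips, with the tray about 17 mm short of the ladder origin. Next I feel for the pad in 0.5 mm guarded steps.

```bash
g(){ sed -n '2p;4p' | tee /dev/stderr | awk -F'[][,]' '/ft/{exit ($2<-2.5)}'; }
python3 -m crank '[1.5,0,0.05,0,0, 1.5,0,0.05,0,0, 1.5,0,0.05,0,0, 1.5,0,0,0,0, 1.5,0,0,0,0, 1.5,0,0,0,0, 1.5,0,0,0,0, 1.5,0,0,0,0]' | g &&
python3 -m crank '[1.5,0,0.03,0,0, 1.5,0,0.03,0,0, 1.5,0,0,0,0, 1.5,0,0,0,0, 1.5,0,0,0,0, 1.5,0,0,0,0, 1.5,0,0,0,0, 1.5,0,0,0,0]' | g &&
python3 -m crank '[1.5,0,0.03,0,0, 1.5,0,0.03,0,0, 1.5,0,0,0,0, 1.5,0,0,0,0, 1.5,0,0,0,0, 1.5,0,0,0,0, 1.5,0,0,0,0, 1.5,0,0,0,0]' | g &&
python3 -m crank '[1.5,0,0.03,0,0, 1.5,0,0.03,0,0, 1.5,0,0,0,0, 1.5,0,0,0,0, 1.5,0,0,0,0, 1.5,0,0,0,0, 1.5,0,0,0,0, 1.5,0,0,0,0]' | g &&
python3 -m crank '[1.5,0,0.03,0,0, 1.5,0,0.03,0,0, 1.5,0,0,0,0, 1.5,0,0,0,0, 1.5,0,0,0,0, 1.5,0,0,0,0, 1.5,0,0,0,0, 1.5,0,0,0,0]' | g &&
python3 -m crank '[1.5,0,0.03,0,0, 1.5,0,0.03,0,0, 1.5,0,0,0,0, 1.5,0,0,0,0, 1.5,0,0,0,0, 1.5,0,0,0,0, 1.5,0,0,0,0, 1.5,0,0,0,0]' | g &&
python3 -m crank '[1.5,0,0.03,0,0, 1.5,0,0.03,0,0, 1.5,0,0,0,0, 1.5,0,0,0,0, 1.5,0,0,0,0, 1.5,0,0,0,0, 1.5,0,0,0,0, 1.5,0,0,0,0]' | g &&
python3 -m crank '[1.5,0,0.03,0,0, 1.5,0,0.03,0,0, 1.5,0,0,0,0, 1.5,0,0,0,0, 1.5,0,0,0,0, 1.5,0,0,0,0, 1.5,0,0,0,0, 1.5,0,0,0,0]' | g
python3 -c "
from h import *
o=env.observe();print(o['wrist_torque'],o['time_s'])"
```

```text
[-0.10450566  0.87017144  0.11947536] 24.5333position: [0.5645, 0.1493, 0.1387]
ft_force: [-6.0, -0.2, -1.3]
```

```bash
python3 -m crank '[1.5,0,0.03,0,0, 1.5,0,0,0,0, 1.5,0,0,0,0, 1.5,0,0,0,0, 1.5,0,0,0,0, 1.5,0,0,0,0, 1.5,0,0,0,0, 1.5,0,0,0,0]'; python3 -c "
from h import *
o=env.observe();print(o['wrist_torque'],o['ft_force'])"
```

```text
time_s: 25.2
position: [0.5645, 0.1493, 0.1387]
tool_rot: [[0.1, 0.995, -0.002], [0.995, -0.1, -0.0], [-0.0, -0.002, -1.0]]
ft_force: [-6.5, -1.0, 0.5]
grip_width: 0.0212
gripper_force: 60.3
[-0.08021475  1.07713556  0.19716602] [-6.5074235  -1.04830253  0.52057102]
```

```bash
python3 -m crank '[1.5,0,0.04,0,0, 1.5,0,0,0,0, 1.5,0,0,0,0, 1.5,0,0,0,0, 1.5,0,0,0,0, 1.5,0,0,0,0, 1.5,0,0,0,0, 1.5,0,0,0,0]'|sed -n '2p;4p'; python3 -c "
from h import *
o=env.observe();print(o['wrist_torque'],o['ft_force'])
t=optics.get_image('top');c=t['color'][135:245,105:235,::-1];cv2.imwrite('pics/c6.png',cv2.resize(c,None,fx=5,fy=5,interpolation=cv2.INTER_CUBIC))"
```

```text
position: [0.5646, 0.1493, 0.1387]
ft_force: [-7.5, -0.9, 0.3]
[-0.02959445  1.32006831  0.16898423] [-7.46566566 -0.87225995  0.28955682]
```

View pics/c6.png

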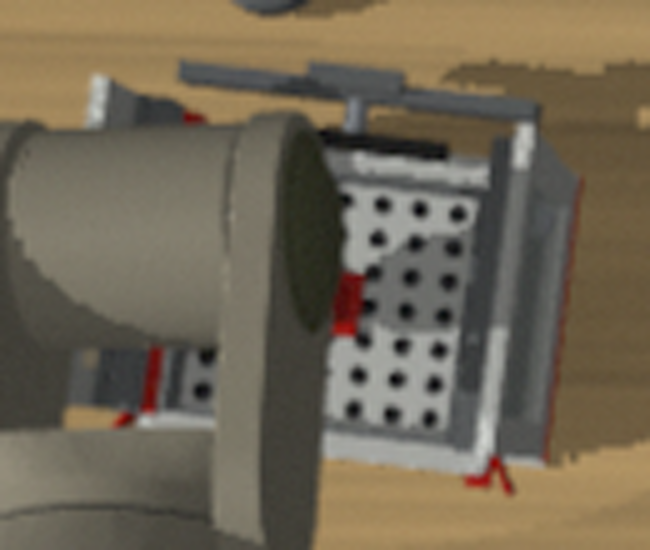

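Tray is between the red rails with its leading edge on the black pad (390,155). Firming up to about 10 N.

```bash
python3 -m crank '[1.5,0,0.04,0,0, 1.5,0,0.04,0,0, 1.5,0,0,0,0, 1.5,0,0,0,0, 1.5,0,0,0,0, 1.5,0,0,0,0, 1.5,0,0,0,0, 1.5,0,0,0,0]'|sed -n '2p;4p'; python3 -c "
from h import *
o=env.observe();print(o['wrist_torque'],o['ft_force'])"
```

```text
position: [0.5647, 0.1492, 0.1386]
ft_force: [-11.6, -1.2, 1.1]
[-0.01895854  1.80946646  0.27726654] [-11.63029567  -1.22574421   1.10083623]
```

```bash
python3 -m crank '[1.5,0,0,0.04,0, 1.5,0,0,0.04,0, 1.5,0,0,0.04,0, 1.5,0,0,0,0, 1.5,0,0,0,0, 1.5,0,0,0,0, 1.5,0,0,0,0, 1.5,0,0,0,0]'|sed -n '2p;4p'; python3 -c "
from h import *
o=env.observe();print(o['wrist_torque'],o['ft_force'])"
```

```text
position: [0.5647, 0.1494, 0.1375]
ft_force: [-11.6, -0.4, 2.0]
[-0.02107711  1.77481464  0.29139091] [-11.57339763  -0.35450405   1.97365956]
```

```bash
python3 -m crank '[1.5,0,0,0.03,0, 1.5,0,0,0,0, 5,0,0,0,0, 5,0,0,0,0, 5,0,0,0,0, 5,0,0,0,0, 5,0,0,0,0, 5,0,0,0,0]'
python3 -c "
from h import *
t=optics.get_image('top');s=optics.get_image('scene')
print([np.round(np.array(r['at'])*[512,384],1) for r in spotter.look_for(t,'tray')][:2])"
```

```text
time_s: 27.92
position: [0.5668, 0.1491, 0.1374]
tool_rot: [[0.1, 0.995, 0.0], [0.995, -0.1, 0.0], [0.0, 0.0, -1.0]]
ft_force: [-0.0, -0.5, 0.3]
grip_width: 0.05
gripper_force: 0.0
[array([183.8, 202.3]), array([366.4, 180.7])]
```

Released and free of contact. I'll rise straight up and check.

```bash
python3 -m crank '[5,0,0,-0.5,0, 5,0,0,-1,0, 5,0,0,-2,0, 5,0,0,-2.5,0, 5,0,0,-2.5,0, 5,0,0,-2.5,0, 5,0,0,-2,0, 5,0,0,-1,0]'|sed -n '2p;4p'
python3 -m crank '[5,0,-2,0,0, 5,0,-3.5,0,0, 5,0,-3.5,0,0, 5,0,-3.5,0,0, 5,0,-3.5,0,0, 5,0,-3.5,0,0, 5,0,-2,0,0, 5,0,0,0,0]'|sed -n '2p;4p'
python3 -c "
from h import *
t=optics.get_image('top');s=optics.get_image('scene')
f=lambda p,x0,y0,x1,y1,w,h:cv2.resize(p['color'][y0:y1,x0:x1,::-1],(w,h),interpolation=cv2.INTER_CUBIC)
cv2.imwrite('pics/c7.png',np.hstack([f(t,110,140,230,240,400,333),f(s,300,105,440,222,400,333)]))"
```

```text
position: [0.567, 0.1492, 0.2814]
ft_force: [0.1, 0.5, -0.3]
position: [0.3493, 0.171, 0.2788]
ft_force: [1.0, 0.2, 0.9]
```

View pics/c7.png

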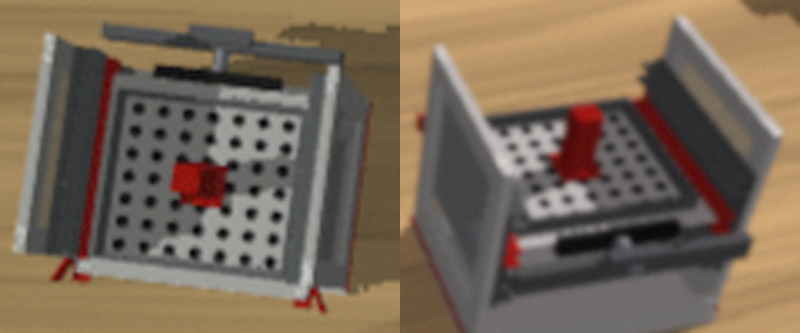

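The tray lies level on the red rails, post upright, and its leading edge meets the black pad at (218,80) in the left half. The arm is clear, so I'm handing in.

```bash
python3 -c "
from rig import env
print(env.close_job())"
```

```text
the job is handed in; nothing more can be done
None
```

The white tray is on the red rails, past the clips; I pressed it against the black pad with about 11 N, let go with the arm clear, and handed the job in at about 30 s; no verdict was returned.

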